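# Chock the rolling pin, then take the pot base that holds it

## Task

The rolling pin drying on the sloping window sill is kept from rolling off only by the espresso pot base standing against it, and the pot base is wanted for coffee. First chock the pin: stand the rubber wedge on the sill beside the pot base and tuck its thin end under the pin's lower side, without pushing the pin away. Then take the pot base, leaving the pin resting against the wedge where it lay, and set the base down gently, upright and wholly on the cork mat next to its upper half, without disturbing the other things.

Things in the scene. Friction and masses are not known exactly. Their poses are not given: they have to be found in the camera images.
- sill: Fixed white PVC window sill, left of the robot. Upright frame, origin on the worktop: x along the window, y towards the glass. Its top is a plane falling 3 degrees to the room (-y): 54 mm above the worktop at y = 0, rising 52.4 mm per m of y. It reaches from y = -160 mm (front edge, open drop) to the window at +470 mm, and from x = -360 to +440 mm.
- pin_center (a point): Centre of the loose beech rolling pin (about 0.45 kg), on its axis. Barrel 50 mm in diameter, 280 mm long, with a slimmer 92 mm handle at each end; x runs along it, y and z turn as it rolls. It lies along the sill's x, axis above the sill's y = 0, 25 mm off the board. It rolls very easily; only the pot base against its lower (-y) side stops it.
- pot_center (a point): Centre, half-way up, of the loose aluminium espresso pot base (about 0.22 kg), 58 mm high: straight eight-sided body 60 mm over the flats and 46 mm high, then a round neck 48 mm wide. z is up; flats face its x, y and the diagonals. It stands on the sill (tilted with it), its +y flat on the pin's barrel up to 65 mm either side of the pin's middle.
- wedge_center (a point): Centre, half-way up, of the loose dark grey rubber window wedge (70 g), at first flat on the worktop: 90 mm long (x), 38 mm wide (y), 28 mm high. x points to the thin end. The top is level at 28 mm from x = -45 (thick end) to -33 mm, then falls straight to 3 mm at the blunt thin end, x = +45 mm.
- wedge_toe (a point): Middle of the wedge's thin end, on its underside: 45 mm from its centre along its x, 14 mm below it; same axes.
- mat: Fixed cork mat on the worktop, 150 mm (x) by 240 mm (y), 6 mm thick; origin at the centre of its underside. The pot's upper half stands on its -y end, the +y end is free.
- upper: Upper half of the espresso pot, loose bystander standing on the mat: eight-sided, 66 mm over the flats at its top, 96 mm high with its knob, spout at its +x, black handle reaching 68 mm to its -x; origin at the centre of its underside.
- mug: Navy ceramic mug, bystander on the worktop: 82 mm in diameter, 95 mm high, handle at its +y; origin at the centre of its underside.
- jar_gripper: Red silicone jar gripper, bystander on the worktop: a low dome 75 mm in diameter, 29 mm high; origin at the centre of its underside.
- herb_keeper: Clear plastic herb keeper with a snap lid, bystander on the worktop: 80 mm square, 204 mm high; origin at the centre of its underside.
Things that resemble listed ones, but are neither listed nor needed, are in the scene too. What is meant by the part that bears wedge_center is not pink or turquoise, and is the larger of those in its own colour.

How it is judged:
On the way, in this order (a step that is already met when the one before it is completed fails the run):
1. the wedge stands on the sill, let go, with its thin end under the lower side of the pin's barrel, while the pot base still stands in its place (contact force between wedge and sill above 0.1 N and contact force between wedge and the fingers below 0.02 N and y of wedge_toe in the frame of sill between -0.03 and 0.02 m and x of wedge_toe in the frame of pin_center between -0.14 and 0.14 m and distance of pot_center from where it was at the start of the episode below 0.025 m), for 0.2 s.
2. the pot base is off the sill and away from the pin, and the pin rests against the wedge (contact force between pot and sill below 0.01 N and contact force between pot and pin below 0.01 N and distance of pot_center from where it was at the start of the episode above 0.05 m and contact force between wedge and pin above 0.02 N), for 0.2 s.
At the end, for the whole second after the job is handed in: The pin lies still on the sill within 25 mm of its start, resting against the wedge, whose thin end is under its lower side (30 mm below to 20 mm beyond its starting line); the pot base stands upright (0.1 rad), still, wholly on the mat (centre within 42 mm across, 87 mm along) (distance of pin_center from where it was at the start of the episode below 0.025 m and contact force between each of pin, wedge and sill above 0.1 N and contact force between wedge and pin above 0.02 N and linear speed of each of pin, wedge, pot below 0.01 m/s and y of wedge_toe in the frame of sill between -0.03 and 0.02 m and x of pot_center in the frame of mat between -0.042 and 0.042 m and y of pot_center in the frame of mat between -0.087 and 0.087 m and z of pot_center in the frame of mat between 0.031 and 0.041 m and angle between pot_center's own z axis and vertical below 0.1 rad); the robot touches nothing.
It fails at once if the rolling pin rolls or is pushed more than 25 mm from where it lay (distance of pin_center from where it was at the start of the episode above 0.025 m).
It fails at once if the pot base is dropped (falls freely faster than 0.5 m/s, about 13 mm) (contact force between pot and the fingers below 0.01 N and linear speed of pot above 0.5 m/s).
It fails at once if the pot's upper half, the mug, the jar gripper or the herb keeper is moved more than 30 mm or tipped over (distance of any of upper, mug, jar_gripper, herb_keeper from where it was at the start of the episode above 0.03 m or angle between any of upper, mug, herb_keeper's own z axis and vertical above 0.4 rad).
It also fails if it takes over 67 s, if anything falls off the work surface, if the arm or the gripper's body presses on something with over 40 N, if the wrist force passes 120 N, or if a joint passes its speed limit or range.

## Robot

A 7-joint arm with a two-finger parallel gripper is mounted at the origin on the work surface. World frame = base frame: x ahead of the robot, y to its left, z up, the work surface at z = 0. Lengths are in m, angles in rad, forces in N, time in s.
With the tool pointing down it reaches from about 0.4 to 0.85 m from the base axis. Payload 10.4 kg.
Tool frame: the origin (TCP) lies midway between the tips of the shut fingers; the grasp point (between the pads) lies 19 mm behind it; z points along the fingers, x is the direction in which the jaws open and shut, and the axes are right-handed (so a half turn about z gives the same grasp; the last joint's range is limited). The gripper opens to 85 mm and grips with 20 to 120 N. Pads are 22 mm wide; open, the fingers measure 114 mm over their backs; the gripper's body (76 mm by 85 mm) begins 54 mm behind the grasp point. The pads swing forward as they close: fully open they stand 13 mm farther back than shut.
Start: joints at [1.121, 0.332, -0.065, 1.46, 0.022, 1.35, -0.088], TCP at [0.259, -0.569, 0.231] pointing down, gripper open.
Joint ranges: [-2.6, 2.6], [-0.5, 2.12], [-1.47, 1.34], [0.16, 2.42], [-1.27, 4.41], [0.06, 2.06], [-2.6, 2.6]. Speed limits (rad/s): [2.22, 2.22, 2.79, 2.79, 3.14, 3.14, 3.14].

## Interface

Orientations are given as a unit quaternion [x, y, z, w].
In Python, from workcell import manip, cams gives the robot as it stands.
- The arm moves only by the tool move_arm, never from a script. Its argument "moves" is a list of rows, each a list of 7 numbers: the turn, a rotation vector about the tool's x, y, z in degrees, then the shift along the tool's x, y, z in m, then the finger opening in m, from 0 to 0.0854. A call has 1 to 10 rows; each row is the pose to reach, as a shift and turn from the pose commanded when the call began, along the tool's axes at that moment; what a row does not reach only later rows make up. A row lasts 1/10 s, in which the tool goes at most 50 mm and 8.59 degrees, less where a joint would pass 70% of its speed; a pose out of reach is approached as far as the arm can. A call with a gripper value outside its range is refused whole. The fingers move at their own pace and stop on an object; "grip_force" is the grip in N (left out, the last holds). Time passes only in rows, so rows that repeat a pose let the fingers close. It gives the time, the measured TCP pose, the force and the opening at its end, in the units of the state.
- manip.get_obs(): the state, without advancing time (a new reading comes with each control period).
- cams.camera(name): name is "side" or "top" or "wrist"; returns the picture (420x560x3 uint8, red, green, blue); there is no depth.
- cams.camera_params(name): a dict with "fx", "fy", "cx", "cy" (pixels), "xyz" and "rotation" of the camera in the world. Camera axes: x right, y up, looking along -z (the intrinsics and any distortion apply to the point x, -y, -z); pixel columns grow to the right and rows downward; lengths in m; the calibration is good to about 2 mm. A picture is of the moment at which its call begins: read the wrist's pose just before it. camera_params takes no time and is no camera call; for the wrist camera it gives the pose at the moment of the call.
- manip.hand_in(): hands the job in, once; it reports no verdict.
The state is a dict: "clock": time; "joint_pos": joint angles; "joint_velocities": joint speeds; "tau": joint torques, N m; "position": TCP position; "ee_rot": TCP orientation; "ft_force": force on the tool from outside, world axes, zero at the start; "torque": the same for the moment, N m; "grip_width": opening from 0.0 (shut) to 1.0 (fully open).
Only numpy, scipy, OpenCV 4.12 (cv2) and the standard library are available. Lean on these libraries where they do the work, as an engineer would, in place of code of your own. Each camera call takes 0.05 s, during which the arm holds its last target. There are 200 camera calls.

## Working session

There is one attempt and no reset: what is moved stays moved. The work goes in short steps, Python scripts to look and compute and a tool call to move; the robot and the scene stay as the last step left them, time stands still between calls to the robot, and variables do not carry over. Pictures are saved under pics/ and viewed, about 8 in all and at most 12, crops included, and the job is handed in when it is done.

Besides the shell and the picture viewer there is one more tool, called after "Request:" as name([rows], argument=value, ...), one row to a line, values as JSON. move_arm: Moves the arm, as the interface text tells. Its arguments: {"type":"object","properties":{"moves":{"type":"array","items":{"type":"array","items":{"type":"number"}}},"grip_force":{"type":"number"}},"required":["moves"]}

```bash
ls; mkdir -p pics; python3 - <<'E'
from workcell import manip,cams
import cv2,numpy as np
o=manip.get_obs();print({k:np.round(v,3) for k,v in o.items()})
for n in ("top","side"):
    cv2.imwrite(f"pics/{n}0.png",cv2.resize(cams.camera(n)[:,:,::-1],(800,600),interpolation=cv2.INTER_CUBIC))
    print(n,cams.camera_params(n))
print(cams.camera_params("wrist"))
E
```

```text
pics
{'clock': np.float64(0.0), 'joint_pos': array([ 1.121,  0.333, -0.065,  1.461,  0.022,  1.35 , -0.088]), 'joint_velocities': array([ 0.   , -0.001,  0.001, -0.   ,  0.   ,  0.001, -0.001]), 'tau': array([ 1.0000e-03, -6.2544e+01,  5.0000e-02, -3.9160e+01,  1.6000e-02,
        1.0000e-02, -0.0000e+00]), 'position': array([ 0.259, -0.569,  0.231]), 'ee_rot': array([ 0.841, -0.541, -0.001, -0.   ]), 'ft_force': array([0.039, 0.501, 0.537]), 'torque': array([-0.004, -0.018, -0.031]), 'grip_width': np.float64(1.002)}
top {'fx': 406.46326882952263, 'fy': 406.46326882952263, 'cx': 285.68620391370314, 'cy': 208.1646580311797, 'xyz': array([0.408664  , 0.00500849, 1.0706566 ]), 'rotation': array([ 0.05430079, -0.05567688, -0.70420726,  0.70572207])}
side {'fx': 389.93115161628407, 'fy': 389.93115161628407, 'cx': 283.0361520356976, 'cy': 204.63367622166197, 'xyz': array([0.10488221, 0.6583697 , 0.54731451]), 'rotation': array([-0.15268871,  0.47373849,  0.82681954, -0.26196842])}
{'fx': 375.5870121384333, 'fy': 375.5870121384333, 'cx': 275.66941562806267, 'cy': 209.95068430601447, 'xyz': array([ 0.33102543, -0.53517866,  0.3737288 ]), 'rotation': array([-0.13207038,  0.08526219, -0.53466925,  0.83031113])}
```

View pics/top0.png

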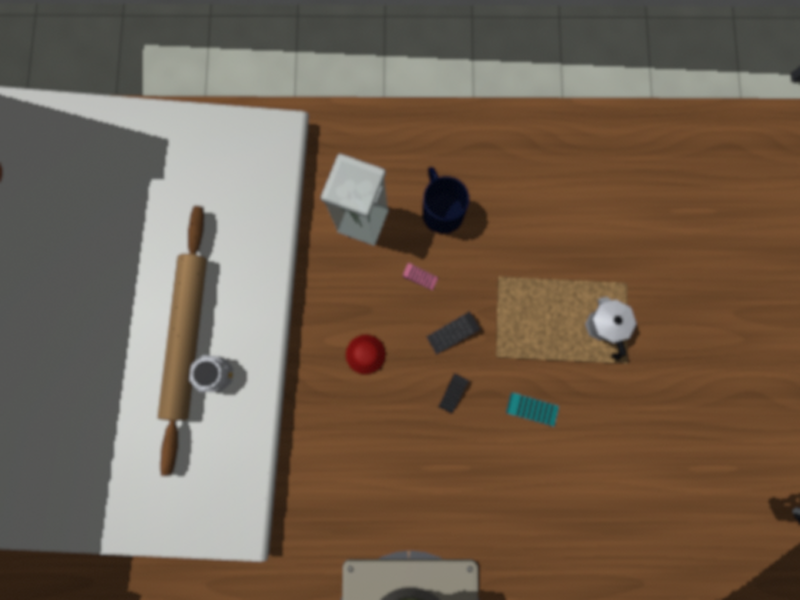

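View pics/side0.png

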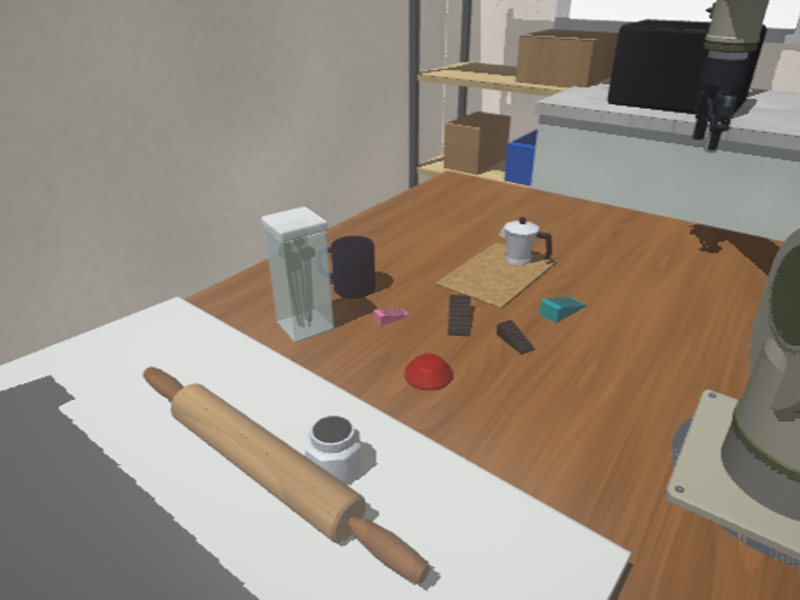

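Wedge candidates in the 800x600 top picture: large dark (455,332), small dark (455,393), pink (420,276) and turquoise (533,409). By the description it is the larger dark one. Next I'll check it in a close crop.

```bash
cat > h.py <<'E'
import numpy as np,cv2
from scipy.spatial.transform import Rotation as R
from workcell import manip,cams
def proj(P,p):
    c=R.from_quat(p["rotation"]).inv().apply(np.atleast_2d(P)-p["xyz"])
    return np.c_[p["cx"]+p["fx"]*c[:,0]/-c[:,2], p["cy"]-p["fy"]*c[:,1]/-c[:,2]]
def ray(uv,p):
    u,v=uv;d=R.from_quat(p["rotation"]).apply([(u-p["cx"])/p["fx"],-(v-p["cy"])/p["fy"],-1.]);return p["xyz"],d
def back(uv,p,z=0.,n=(0,0,1)):
    o,d=ray(uv,p);n=np.array(n);return o+d*((z-n@o)/(n@d))
E
python3 - <<'E'
from h import *
t=cams.camera("top")[:,:,::-1];s=cams.camera("side")[:,:,::-1]
f=lambda im,x,y,w,h:cv2.resize(im[y:y+h,x:x+w],(400,300),interpolation=cv2.INTER_CUBIC)
# scales: 5x
a=f(t,280,200,80,60);b=f(t,110,230,80,60);c=f(s,290,190,80,60);d=f(s,200,270,80,60)
cv2.imwrite("pics/m1.png",np.vstack([np.hstack([a,b]),np.hstack([c,d])]))
p=cams.camera_params("top")
for n,uv in dict(sillBR=(266,560),sillTR=(306,112),).items(): print(n,back(np.array(uv)*.7,p,.046))
for n,uv in dict(hTop=(196,208),hBot=(169,473)).items(): print(n,back(np.array(uv)*.7,p,.079))
for n,uv in dict(mTL=(498,277),mTR=(626,284),mBR=(626,363),mBL=(497,356)).items(): print(n,back(np.array(uv)*.7,p,.006))
E
```

```text
sillBR [0.12578871 0.2392134  0.046     ]
sillTR [0.92177761 0.1958328  0.046     ]
hTop [0.72359166 0.37902546 0.079     ]
hBot [0.27025984 0.39695734 0.079     ]
mTL [ 0.61467163 -0.16461517  0.006     ]
mTR [ 0.60195931 -0.40302029  0.006     ]
mBR [ 0.4554647 -0.394782   0.006    ]
mBL [ 0.46770073 -0.15955033  0.006     ]
```

View pics/m1.png

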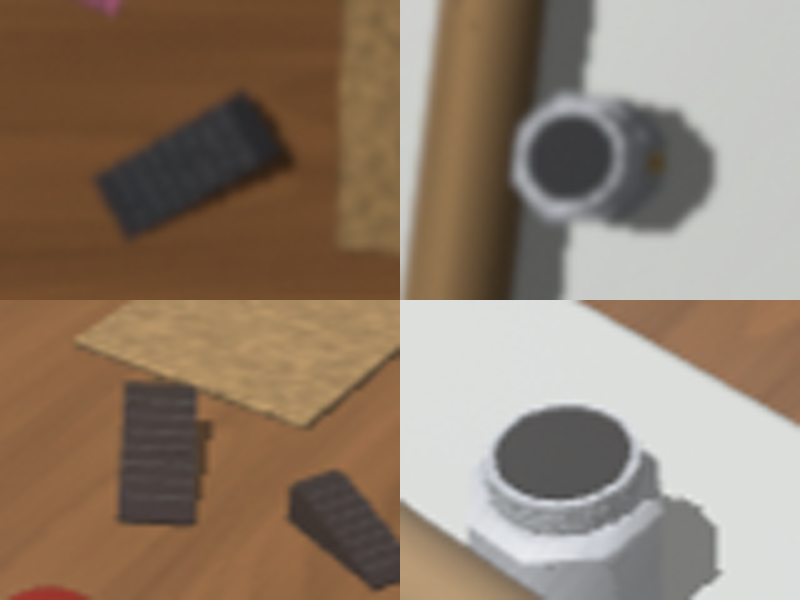

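```bash
python3 - <<'E'
from h import *
p=cams.camera_params("top");s=cams.camera_params("side")
q=lambda x,y,z:back((280+x/5,200+y/5),p,z)
a,b,c,d=q(95,178,.003),q(128,240,.003),q(243,90,.028),q(275,150,.028)
print(a,b,c,d,np.linalg.norm(a-b),np.linalg.norm(c-d),np.linalg.norm((a+b-c-d)/2))
v=(a+b-c-d)/2;print("yaw",np.degrees(np.arctan2(v[1],v[0])), "toe",(a+b)/2)
# pot neck top centre z at y~-.055: .051+.058
t=back((110+(570-400)/5,230+155/5),p,.109);print("pot top (top cam)",t)
t=back((200+(563-400)/5,270+(452-300)/5),s,.109);print("pot top (side cam)",t)
E
```

```text
[ 0.50325544 -0.03208416  0.003     ] [ 0.47076593 -0.04926911  0.003     ] [ 0.54681901 -0.1079479   0.028     ] [ 0.51568857 -0.12398665  0.028     ] 0.036754464086105935 0.03501921806458238 0.09083574553608975
yaw 120.43981091037678 toe [ 0.48701069 -0.04067664  0.003     ]
pot top (top cam) [0.43340681 0.33532823 0.109     ]
pot top (side cam) [0.43263428 0.33576121 0.109     ]
```

```bash
cat >> h.py <<'E'
def down(yaw,tilt=0.,tax=(1,0,0)):
    # tool pointing down with tool x at world yaw (deg), then tilted about world axis tax by tilt (deg)
    a=np.radians(yaw);x=np.array([np.cos(a),np.sin(a),0]);z=np.array([0,0,-1.])
    return R.from_rotvec(np.radians(tilt)*np.array(tax)/np.linalg.norm(tax))*R.from_matrix(np.c_[x,np.cross(z,x),z])
def delta(pos,rot,cur=None,crot=None):
    o=manip.get_obs();cur=o["position"] if cur is None else np.array(cur);crot=R.from_quat(o["ee_rot"]) if crot is None else crot
    print("turn",np.round((crot.inv()*rot).as_rotvec(degrees=True),2),"shift",np.round(crot.inv().apply(np.array(pos)-cur),4))
E
python3 - <<'E'
from h import *
delta((.515,-.09,.23),down(30))
E
```

```text
turn [-4.000e-02  4.000e-02 -9.555e+01] shift [-0.3297 -0.4315  0.0011]
```

Request:
move_arm([
  [0, 0, -95.5, -0.33, -0.431, 0, 0.085],
  [0, 0, -95.5, -0.33, -0.431, 0, 0.085],
  [0, 0, -95.5, -0.33, -0.431, 0, 0.085],
  [0, 0, -95.5, -0.33, -0.431, 0, 0.085],
  [0, 0, -95.5, -0.33, -0.431, 0, 0.085],
  [0, 0, -95.5, -0.33, -0.431, 0, 0.085],
  [0, 0, -95.5, -0.33, -0.431, 0, 0.085],
  [0, 0, -95.5, -0.33, -0.431, 0, 0.085],
  [0, 0, -95.5, -0.33, -0.431, 0, 0.085],
  [0, 0, -95.5, -0.33, -0.431, 0, 0.085],
])

```text
clock: 1.2
position: [0.4948, -0.1261, 0.2315]
ee_rot: [0.984, 0.18, 0.0, 0.0]
ft_force: [0.8, -0.6, 0.8]
grip_width: 0.996
```

```bash
python3 - <<'E'
from h import *
delta((.515,-.09,.23),down(30))
E
```

```text
turn [ 0.04 -0.01 -9.27] shift [ 0.0317 -0.0266  0.0015]
```

Request:
move_arm([
  [0, 0, -9.3, 0.032, -0.027, 0, 0.06],
  [0, 0, -9.3, 0.032, -0.027, 0, 0.06],
  [0, 0, -9.3, 0.032, -0.027, 0, 0.06],
  [0, 0, -9.3, 0.032, -0.027, 0, 0.06],
  [0, 0, -9.3, 0.032, -0.027, 0, 0.06],
])

```text
clock: 1.7
position: [0.5145, -0.0929, 0.2313]
ee_rot: [0.967, 0.255, -0.0, 0.0]
ft_force: [-0.5, 0.7, 0.1]
grip_width: 0.701
```

```bash
python3 - <<'E'
from h import *
print(manip.get_obs()["position"],manip.get_obs()["ee_rot"]);
p=cams.camera_params("wrist");print(p)
cv2.imwrite("pics/w1.png",cv2.resize(cams.camera("wrist")[:,:,::-1],(800,600),interpolation=cv2.INTER_CUBIC))
# predicted wedge corners
for P in ((.503,-.032,.003),(.471,-.049,.003),(.547,-.108,.028),(.516,-.124,.028)): print(proj(P,p)/.7)
E
```

```text
[ 0.51448023 -0.09286458  0.23125121] [ 9.67003468e-01  2.54763087e-01 -1.33906419e-04  2.10009990e-04]
{'fx': 375.5870121384333, 'fy': 375.5870121384333, 'cx': 275.66941562806267, 'cy': 209.95068430601447, 'xyz': array([ 0.47497132, -0.02279268,  0.37434482]), 'rotation': array([-0.15276558, -0.04010586,  0.25145974,  0.95489381])}
[[423.57404012 158.04021041]]
[[369.51008024 156.55274469]]
[[424.54486417 294.21461413]]
[[373.03137412 292.31886232]]
```

View pics/w1.png

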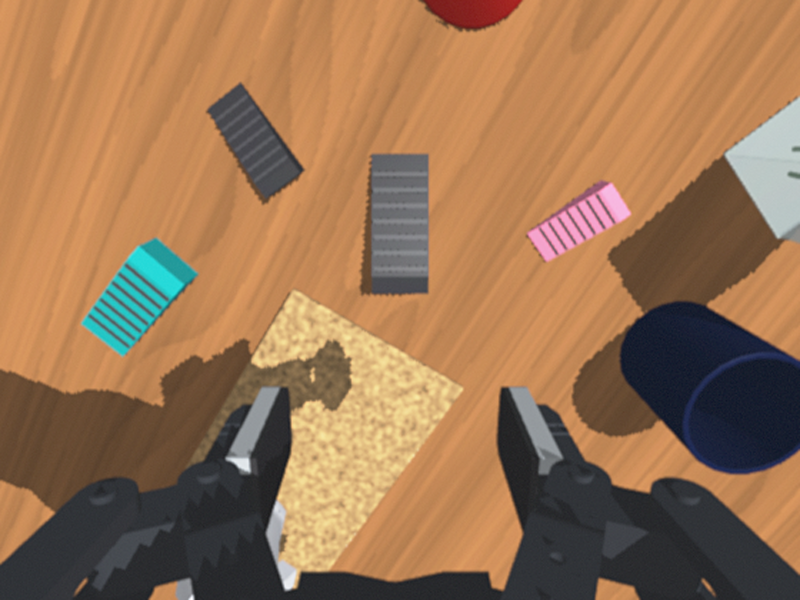

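```bash
python3 - <<'E'
from h import *
p=cams.camera_params("wrist")
q=lambda x,y,z:back((x*.7,y*.7),p,z)
a,b,c,d=q(371,154,.003),q(428,154,.003),q(370.5,293,.028),q(428,293,.028)
v=(a+b-c-d)/2;yaw=np.degrees(np.arctan2(v[1],v[0]));toe=(a+b)/2
print(np.linalg.norm(a-b),np.linalg.norm(c-d),np.linalg.norm(v[:2]),yaw,toe,(c+d)/2)
u=v/np.linalg.norm(v);cen=((a+b+c+d)/4);g=cen-u*.024;print("grasp",g)
delta((g[0],g[1],.08),down(yaw-90)); delta((g[0],g[1],.001),down(yaw-90))
E
```

```text
0.03812299373300443 0.03890674388823136 0.08958424248392802 119.44483889863048 [ 0.487732   -0.03753321  0.003     ] [ 0.5317703 -0.1155458  0.028    ]
grasp [ 0.52111499 -0.09667023  0.02195111]
turn [0.02 0.02 0.1 ] shift [0.0039 0.0067 0.1513]
turn [0.02 0.02 0.1 ] shift [0.0039 0.0066 0.2303]
```

Request:
move_arm([
  [0, 0, 0, 0.004, 0.005, 0.05, 0.06],
  [0, 0, 0, 0.004, 0.005, 0.09, 0.06],
  [0, 0, 0, 0.004, 0.005, 0.13, 0.06],
  [0, 0, 0, 0.004, 0.005, 0.15, 0.06],
  [0, 0, 0, 0.004, 0.005, 0.15, 0.06],
  [0, 0, 0, 0.004, 0.005, 0.15, 0.06],
  [0, 0, 0, 0.004, 0.005, 0.15, 0.06],
  [0, 0, 0, 0.004, 0.005, 0.15, 0.06],
])

```text
clock: 2.55
position: [0.5218, -0.0941, 0.0828]
ee_rot: [0.967, 0.256, 0.001, 0.001]
ft_force: [0.1, 0.5, -0.5]
grip_width: 0.704
```

```bash
python3 - <<'E'
from h import *
print(manip.get_obs()["position"])
delta((.5211,-.0967,.001),down(29.44))
E
```

```text
[ 0.52177497 -0.09413912  0.08284702]
turn [ 0.11 -0.1   0.24] shift [-0.002   0.0017  0.0818]
```

Request:
move_arm([
  [0, 0, 0, -0.001, 0.002, 0.04, 0.06],
  [0, 0, 0, -0.001, 0.002, 0.07, 0.06],
  [0, 0, 0, -0.001, 0.002, 0.081, 0.06],
  [0, 0, 0, -0.001, 0.002, 0.081, 0.06],
  [0, 0, 0, -0.001, 0.002, 0.081, 0.06],
  [0, 0, 0, -0.001, 0.002, 0.081, 0.06],
])

```text
clock: 3.15
position: [0.5222, -0.0962, 0.002]
ee_rot: [0.967, 0.256, 0.001, 0.001]
ft_force: [0.2, -0.3, -0.7]
grip_width: 0.702
```

Positioned within about 1 mm; closing.

Request:
move_arm([
  [0, 0, 0, 0, 0, 0, 0.03],
  [0, 0, 0, 0, 0, 0, 0.03],
  [0, 0, 0, 0, 0, 0, 0.03],
  [0, 0, 0, 0, 0, 0, 0.03],
  [0, 0, 0, 0, 0, 0, 0.03],
  [0, 0, 0, 0, 0, 0, 0.03],
], grip_force=40)

```text
clock: 3.75
position: [0.5218, -0.0963, 0.0014]
ee_rot: [0.967, 0.256, 0.001, 0.001]
ft_force: [-1.0, -1.0, 7.0]
grip_width: 0.437
```

Request:
move_arm([
  [0, 0, 0, 0, 0, -0.04, 0.03],
  [0, 0, 0, 0, 0, -0.08, 0.03],
  [0, 0, 0, 0, 0, -0.13, 0.03],
  [0, 0, 0, 0, 0, -0.18, 0.03],
  [0, 0, 0, 0, 0, -0.22, 0.03],
  [0, 0, 0, 0, 0, -0.22, 0.03],
])

```text
clock: 4.35
position: [0.5236, -0.0961, 0.2266]
ee_rot: [0.967, 0.256, 0.004, 0.003]
ft_force: [0.8, -1.3, -0.9]
grip_width: 0.439
```

```bash
python3 - <<'E'
from h import *
o=manip.get_obs();print(o["position"],o["grip_width"]*.0854)
delta((.50,.18,.25),down(-3))
E
```

```text
[ 0.52361014 -0.09611258  0.2265528 ] 0.037485286867511645
turn [ 0.29 -0.49 32.7 ] shift [ 0.1165 -0.2514 -0.0245]
```

```bash
python3 - <<'E'
from h import *
delta((.48,.27,.25),down(-3))
E
```

```text
turn [ 0.29 -0.49 32.7 ] shift [ 0.1437 -0.3394 -0.0249]
```

Request:
move_arm([
  [0, 0, 8, 0.02, -0.05, -0.025, 0.03],
  [0, 0, 16, 0.05, -0.1, -0.025, 0.03],
  [0, 0, 24, 0.07, -0.15, -0.025, 0.03],
  [0.3, -0.5, 32.7, 0.09, -0.2, -0.025, 0.03],
  [0.3, -0.5, 32.7, 0.11, -0.25, -0.025, 0.03],
  [0.3, -0.5, 32.7, 0.13, -0.3, -0.025, 0.03],
  [0.3, -0.5, 32.7, 0.144, -0.339, -0.025, 0.03],
  [0.3, -0.5, 32.7, 0.144, -0.339, -0.025, 0.03],
  [0.3, -0.5, 32.7, 0.144, -0.339, -0.025, 0.03],
  [0.3, -0.5, 32.7, 0.144, -0.339, -0.025, 0.03],
])

```text
clock: 5.35
position: [0.4775, 0.2704, 0.2447]
ee_rot: [1.0, -0.025, -0.005, -0.001]
ft_force: [-0.2, -1.0, -1.3]
grip_width: 0.434
```

```bash
python3 - <<'E'
from h import *
import json
o=manip.get_obs();print(o["position"],o["ee_rot"],o["grip_width"]*.0854)
p=cams.camera_params("wrist");print(p)
cv2.imwrite("pics/w2.png",cv2.resize(cams.camera("wrist")[:,:,::-1],(800,600),interpolation=cv2.INTER_CUBIC))
json.dump({k:(v.tolist() if hasattr(v,"tolist") else v) for k,v in p.items()},open("w2.json","w"))
E
```

```text
[0.47749222 0.27043161 0.24469318] [ 0.99967108 -0.02507774 -0.00522931 -0.00122007] 0.03708161570167901
{'fx': 375.5870121384333, 'fy': 375.5870121384333, 'cx': 275.66941562806267, 'cy': 209.95068430601447, 'xyz': array([0.48273686, 0.35028479, 0.38798404]), 'rotation': array([-0.15641375,  0.00880566, -0.0241335 ,  0.98735747])}
```

View pics/w2.png

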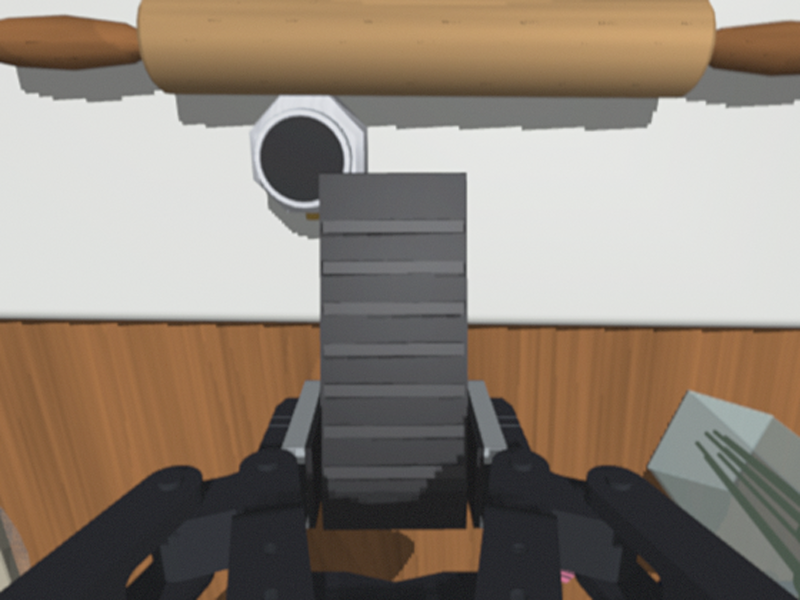

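```bash
cat > fit.py <<'E'
from h import *
import json
p={k:(np.array(v) if isinstance(v,list) else v) for k,v in json.load(open("w2.json")).items()}
q=lambda x,y,z:back((x*.7,y*.7),p,z)
e0,e1=q(0,319,.0456),q(800,326,.0456);v=e1-e0;syaw=np.arctan2(v[1],v[0])
a,b=q(160,93,.079),q(690,97,.079);v=b-a;pyaw=np.arctan2(v[1],v[0])
yaw=pyaw
ex=np.array([np.cos(yaw),np.sin(yaw),0]);ey=np.array([-ex[1],ex[0],0])
# pin: tangent ray in the ey-z plane
def axis_y(uv):
    o,d=ray(np.array(uv)*.7,p);o2=np.array([o@ey,o[2]]);d2=np.array([d@ey,d[2]]);d2/=np.linalg.norm(d2)
    n=np.array([-d2[1],d2[0]]);n*=np.sign(n[0])   # towards +y
    # point c=(y,.079) with n.(c-o2)=.025
    return o2[0]+(.025-n[1]*(.079-o2[1]))/n[0]
ys=[axis_y(u) for u in ((200,93.5),(400,95),(650,96.5))]
l,r=q(139,40,.085),q(714,46,.085)
pin=ex*((l+r)/2@ex)+ey*np.mean(ys)
print("sillyaw",np.degrees(syaw),"pinyaw",np.degrees(pyaw),"axis y",ys,"edge y",e0@ey-np.mean(ys),e1@ey-np.mean(ys),"len",(r-l)@ex,"pin",pin)
pt=q(302,158,.109);print("pot top",pt,"in pin frame",(pt-pin)@ex,(pt-pin)@ey)
o=R.from_quat(manip.get_obs()["ee_rot"]);tcp=manip.get_obs()["position"]
t0,t1=q(320,174,tcp[2]+.003),q(466,173,tcp[2]+.003) # guess toe z
print("toe",t0,t1,np.linalg.norm(t1-t0))
E
python3 fit.py
```

```text
sillyaw -3.2142999027830315 pinyaw -3.3227555316401465 axis y [np.float64(0.4182794715110312), np.float64(0.41828450638341524), np.float64(0.4184797956023178)] edge y -0.16868336313467452 -0.16765318265247325 len 0.29520334571154544 pin [0.49809732 0.39013381 0.        ]
pot top [0.43296248 0.33714756 0.109     ] in pin frame -0.061954234206212044 -0.05667241648817665
toe [0.46190795 0.33950328 0.24772026] [0.49915749 0.33790328 0.24772026] 0.037283887048574646
```

```bash
cat > g.py <<'E'
from h import *
yaw=np.radians(-3.3);ex=np.array([np.cos(yaw),np.sin(yaw),0]);ey=np.array([-ex[1],ex[0],0]);ez=np.array([0,0,1.])
c3,s3=np.cos(np.radians(3)),np.sin(np.radians(3))
ef=ey*c3+ez*s3;n=-ey*s3+ez*c3
A=np.array([.4981,.3901,.079]);F=A-.025*n
ROT=down(-3.3,3,ex)
def tw(t,h,x=.020): return F+ex*x+ef*(t-.068)+n*(.0014+h)
def rep():
    o=manip.get_obs();d=o["position"]-F;print("board: x %.4f toe %.4f h %.4f"%(d@ex,d@ef+.068,d@n-.0014),"F",np.round(o["ft_force"],1),"turn err",np.round((R.from_quat(o["ee_rot"]).inv()*ROT).as_rotvec(degrees=True),2))
E
python3 - <<'E'
from g import *
rep();delta(tw(-.04,.08),ROT);delta(tw(-.04,.02),ROT)
E
```

```text
board: x -0.0129 toe -0.0452 h 0.1955 F [ 0.2 -1.2 -1.3] turn err [2.91 0.59 0.27]
turn [2.91 0.59 0.27] shift [ 0.0342 -0.0108  0.1147]
turn [2.91 0.59 0.27] shift [ 0.0348 -0.0139  0.1746]
```

Request:
move_arm([
  [2.9, 0.6, 0.3, 0.034, -0.009, 0.03, 0.03],
  [2.9, 0.6, 0.3, 0.034, -0.01, 0.07, 0.03],
  [2.9, 0.6, 0.3, 0.034, -0.011, 0.115, 0.03],
  [2.9, 0.6, 0.3, 0.034, -0.011, 0.115, 0.03],
  [2.9, 0.6, 0.3, 0.034, -0.011, 0.115, 0.03],
  [2.9, 0.6, 0.3, 0.034, -0.011, 0.115, 0.03],
])

```text
clock: 6.0
position: [0.5129, 0.2795, 0.1327]
ee_rot: [0.999, -0.029, 0.003, -0.027]
ft_force: [0.5, 0.5, -0.1]
grip_width: 0.436
```

```bash
python3 - <<'E'
from g import *
rep();delta(tw(-.04,.02),ROT);delta(tw(-.04,.005),ROT)
E
```

```text
board: x 0.0212 toe -0.0386 h 0.0829 F [ 0.5  0.5 -0.1] turn err [-0.12 -0.22 -0.06]
turn [-0.12 -0.22 -0.06] shift [-0.0014  0.0015  0.0629]
turn [-0.12 -0.22 -0.06] shift [-0.0015  0.0016  0.0779]
```

Request:
move_arm([
  [0, 0, 0, -0.001, 0.002, 0.03, 0.03],
  [0, -0.2, 0, -0.001, 0.002, 0.06, 0.03],
  [0, -0.2, 0, -0.001, 0.002, 0.077, 0.03],
  [0, -0.2, 0, -0.001, 0.002, 0.077, 0.03],
  [0, -0.2, 0, -0.001, 0.002, 0.077, 0.03],
  [0, -0.2, 0, -0.001, 0.002, 0.077, 0.03],
])

```text
clock: 6.6
position: [0.5118, 0.2821, 0.0549]
ee_rot: [0.999, -0.029, 0.001, -0.027]
ft_force: [-0.3, 0.1, -0.2]
grip_width: 0.438
```

```bash
python3 - <<'E'
from g import *
rep();delta(tw(-.015,.002),ROT)
s=cams.camera("side")[:,:,::-1];cv2.imwrite("pics/s2.png",cv2.resize(s[230:380,130:330],(800,600),interpolation=cv2.INTER_CUBIC))
E
```

```text
board: x 0.0199 toe -0.0402 h 0.0052 F [-0.3  0.1 -0.2] turn err [-0.11  0.02 -0.01]
turn [-0.11  0.02 -0.01] shift [ 0.0001 -0.0252  0.0032]
```

View pics/s2.png

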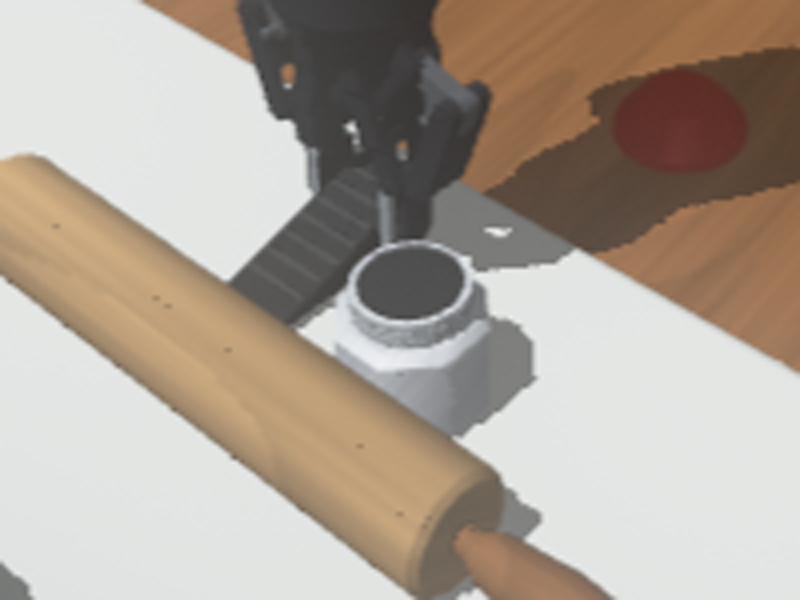

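The wedge hangs just above the sill beside the pot. Its thin end, near (265,300), points at the pin, and there is room between it and the pot. Next I slide it in slowly, then lower it.

Request:
move_arm([
  [0, 0, 0, 0, -0.006, 0.002, 0.03],
  [0, 0, 0, 0, -0.012, 0.003, 0.03],
  [0, 0, 0, 0, -0.018, 0.003, 0.03],
  [0, 0, 0, 0, -0.022, 0.003, 0.03],
  [0, 0, 0, 0, -0.025, 0.003, 0.03],
  [0, 0, 0, 0, -0.025, 0.003, 0.03],
  [0, 0, 0, 0, -0.025, 0.003, 0.03],
  [0, 0, 0, 0, -0.025, 0.004, 0.03],
  [0, 0, 0, 0, -0.025, 0.0045, 0.03],
  [0, 0, 0, 0, -0.025, 0.0045, 0.03],
])

```text
clock: 7.65
position: [0.5122, 0.3065, 0.0512]
ee_rot: [0.999, -0.029, -0.0, -0.026]
ft_force: [-6.9, -4.8, 15.0]
grip_width: 0.435
```

```bash
python3 - <<'E'
from g import *
rep()
E
```

```text
board: x 0.0189 toe -0.0160 h 0.0001 F [-6.9 -4.8 15. ] turn err [-0.    0.13 -0.03]
```

Request:
move_arm([
  [0, 0, 0, 0, 0, -0.001, 0.03],
  [0, 0, 0, 0, 0, -0.001, 0.03],
  [0, 0, 0, 0, 0, -0.001, 0.052],
  [0, 0, 0, 0, 0, -0.001, 0.052],
  [0, 0, 0, 0, 0, -0.001, 0.052],
  [0, 0, 0, 0, 0, -0.001, 0.052],
  [0, 0, 0, 0, 0, -0.001, 0.052],
])

```text
clock: 8.35
position: [0.5121, 0.3065, 0.0507]
ee_rot: [0.999, -0.029, -0.001, -0.027]
ft_force: [0.5, 0.5, -0.2]
grip_width: 0.604
```

```bash
python3 - <<'E'
from g import *
rep()
s=cams.camera("side")[:,:,::-1];a=cv2.resize(s[250:350,150:270],(720,600),interpolation=cv2.INTER_CUBIC)
cv2.imwrite("pics/s3.png",a)
E
```

```text
board: x 0.0188 toe -0.0160 h -0.0003 F [ 0.5  0.5 -0.2] turn err [-0.04  0.17 -0.02]
```

View pics/s3.png

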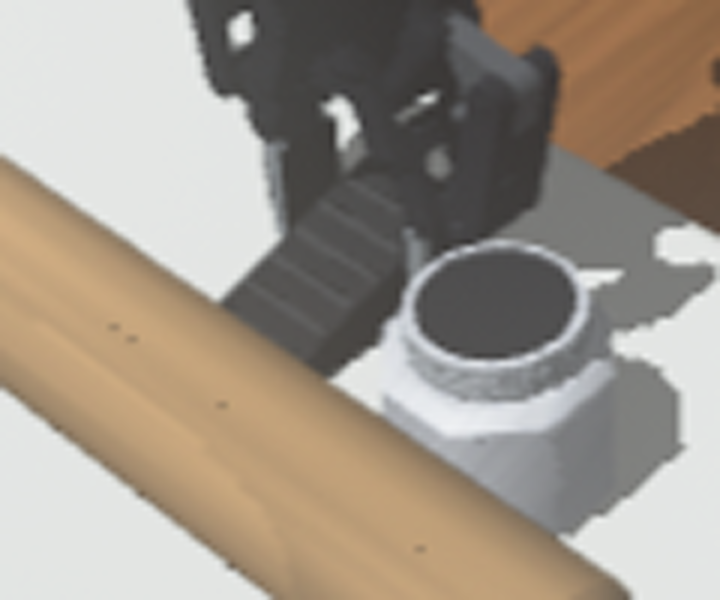

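Released, and the pin hasn't moved. I'll retract upward and look from above.

Request:
move_arm([
  [0, 0, 0, 0, 0, -0.02, 0.052],
  [0, 0, 0, 0, 0, -0.06, 0.052],
  [0, 0, 0, 0, 0, -0.11, 0.052],
  [0, 0, 0, -0.02, 0.01, -0.16, 0.075],
  [0, 0, 0, -0.04, 0.03, -0.19, 0.075],
  [0, 0, 0, -0.05, 0.03, -0.19, 0.075],
  [0, 0, 0, -0.05, 0.03, -0.19, 0.075],
  [0, 0, 0, -0.05, 0.03, -0.19, 0.075],
])

```text
clock: 9.2
position: [0.4605, 0.2692, 0.2382]
ee_rot: [0.999, -0.029, -0.001, -0.026]
ft_force: [0.3, -0.0, -0.4]
grip_width: 0.879
```

```bash
python3 - <<'E'
from g import *
rep()
p=cams.camera_params("wrist")
im=cams.camera("wrist")[:,:,::-1];cv2.imwrite("pics/w3.png",cv2.resize(im,(800,600),interpolation=cv2.INTER_CUBIC))
def pr(n_,P):print(n_,np.round(proj(P,p)[0]/.7,1))
B=lambda x,y,h:F+ex*x+ef*y+n*h
pr("pot top",B(-.062,-.055,.058))
for x in (.001,.039): pr("thick",B(x,-.016-.09,.028)); pr("break",B(x,-.016-.078,.028))
for y in (-.025,):
  for x in (-.1,.02,.1): pr("pin lower side approx",B(x,-.0245,.03))
np.save("w3p.npy",p,allow_pickle=True)
E
```

```text
board: x -0.0306 toe -0.0464 h 0.1890 F [ 0.3 -0.  -0.4] turn err [ 0.    0.2  -0.02]
pot top [332.  168.3]
thick [449.1 254.1]
break [449.7 233.7]
thick [514.3 254.1]
break [515.8 233.7]
pin lower side approx [264.5 105.4]
pin lower side approx [490.  105.2]
pin lower side approx [640.6 105.1]
```

View pics/w3.png

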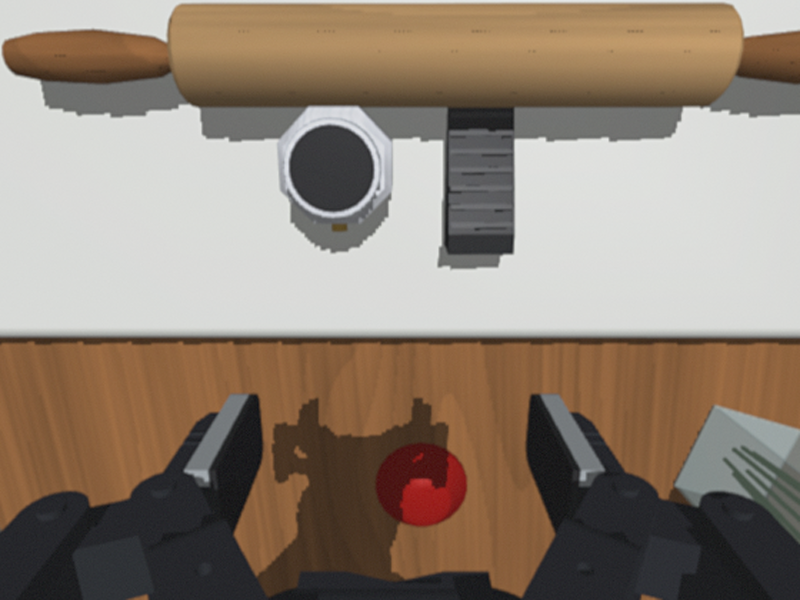

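Overhead view: pot neck at (331,168) and wedge thick end at (447–513,253). Both are within 2 px of prediction, and the pin's edge is still at row 106. Next is the pot grasp.

```bash
python3 - <<'E'
from g import *
delta(tw(.013,.08-.0014,-.062),ROT);delta(tw(.013,.006-.0014,-.062),ROT)
E
```

```text
turn [-0.01  0.25 -0.02] shift [-0.031  -0.0592  0.1103]
turn [-0.01  0.25 -0.02] shift [-0.0307 -0.0592  0.1843]
```

Request:
move_arm([
  [0, 0.2, 0, -0.025, -0.04, 0, 0.078],
  [0, 0.2, 0, -0.031, -0.059, 0.04, 0.078],
  [0, 0.2, 0, -0.031, -0.059, 0.08, 0.078],
  [0, 0.2, 0, -0.031, -0.059, 0.1, 0.078],
  [0, 0.2, 0, -0.031, -0.059, 0.1, 0.078],
  [0, 0.2, 0, -0.031, -0.059, 0.1, 0.078],
  [0, 0.2, 0, -0.031, -0.059, 0.1, 0.078],
])

```text
clock: 9.95
position: [0.4337, 0.336, 0.1436]
ee_rot: [0.999, -0.029, 0.002, -0.027]
ft_force: [0.8, -0.5, 0.2]
grip_width: 0.911
```

```bash
python3 - <<'E'
from g import *
rep();delta(tw(.013,.006-.0014,-.062),ROT)
E
```

```text
board: x -0.0612 toe 0.0137 h 0.0911 F [ 0.8 -0.5  0.2] turn err [-0.11 -0.09 -0.03]
turn [-0.11 -0.09 -0.03] shift [-0.0009  0.0009  0.0865]
```

Request:
move_arm([
  [0, 0, 0, -0.001, 0.001, 0.025, 0.078],
  [0, 0, 0, -0.001, 0.001, 0.05, 0.078],
  [0, 0, 0, -0.001, 0.001, 0.07, 0.078],
  [0, 0, 0, -0.001, 0.001, 0.086, 0.078],
  [0, 0, 0, -0.001, 0.001, 0.086, 0.078],
  [0, 0, 0, -0.001, 0.001, 0.086, 0.078],
  [0, 0, 0, -0.001, 0.001, 0.086, 0.078],
])

```text
clock: 10.65
position: [0.4329, 0.3395, 0.0579]
ee_rot: [0.999, -0.029, 0.002, -0.027]
ft_force: [-0.4, 0.8, 0.2]
grip_width: 0.912
```

```bash
python3 - <<'E'
from g import *
rep();print(manip.get_obs()["grip_width"]*.0854)
E
```

```text
board: x -0.0621 toe 0.0127 h 0.0053 F [-0.4  0.8  0.2] turn err [-0.11 -0.13 -0.02]
0.077888791882897
```

Request:
move_arm([
  [0, 0, 0, 0, 0, 0, 0.05],
  [0, 0, 0, 0, 0, 0, 0.05],
  [0, 0, 0, 0, 0, 0, 0.05],
  [0, 0, 0, 0, 0, 0, 0.05],
  [0, 0, 0, 0, 0, 0, 0.05],
  [0, 0, 0, 0, 0, 0, 0.05],
], grip_force=40)

```text
clock: 11.25
position: [0.4329, 0.3393, 0.0576]
ee_rot: [0.999, -0.029, 0.002, -0.027]
ft_force: [0.2, -1.3, 6.3]
grip_width: 0.693
```

Request:
move_arm([
  [0, 0, 0, 0, 0.001, -0.002, 0.05],
  [0, 0, 0, 0, 0.003, -0.003, 0.05],
  [0, 0, 0, 0, 0.006, -0.004, 0.05],
  [0, 0, 0, 0, 0.009, -0.006, 0.05],
  [0, 0, 0, 0, 0.012, -0.009, 0.05],
  [0, 0, 0, 0, 0.012, -0.025, 0.05],
  [0, 0, 0, 0, 0.012, -0.05, 0.05],
  [0, 0, 0, 0, 0.012, -0.09, 0.05],
  [0, 0, 0, 0, 0.012, -0.13, 0.05],
  [0, 0, 0, 0, 0.012, -0.17, 0.05],
])

```text
clock: 12.25
position: [0.4303, 0.3182, 0.2285]
ee_rot: [0.999, -0.028, 0.001, -0.027]
ft_force: [1.4, 0.5, -3.2]
grip_width: 0.697
```

```bash
python3 - <<'E'
from g import *
o=manip.get_obs();print(o["position"],o["grip_width"]*.0854,o["ft_force"])
s=cams.camera("side")[:,:,::-1];t=cams.camera("top")[:,:,::-1]
a=cv2.resize(s[200:380,90:330],(800,600),interpolation=cv2.INTER_CUBIC)
cv2.imwrite("pics/s4.png",a)
E
```

```text
[0.43034577 0.31819807 0.22848932] 0.05950945767880709 [ 1.42029673  0.48943382 -3.18152346]
```

View pics/s4.png

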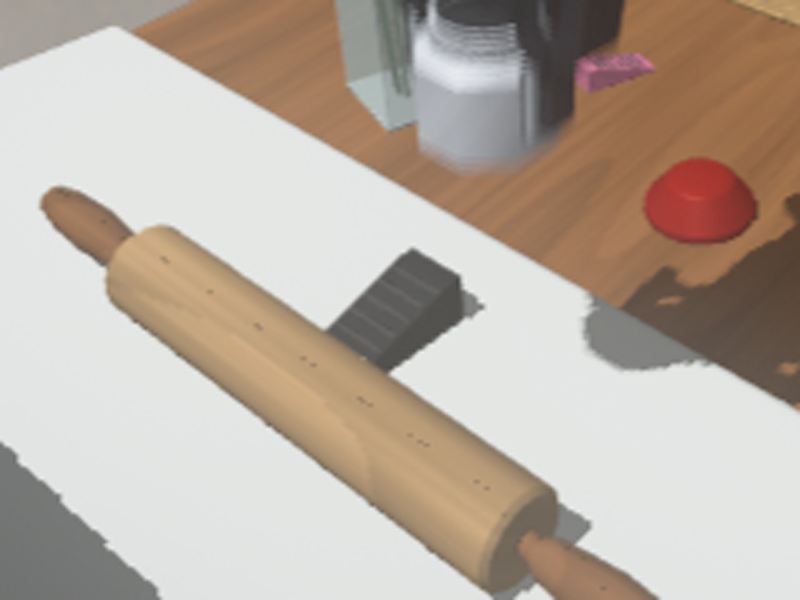

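The pin rests against the wedge and the pot is held. Now on to the mat.

```bash
python3 - <<'E'
from g import *
delta((.5374,-.2356,.20),down(-3.3));rep()
E
```

```text
turn [-3.31 -0.49  0.02] shift [0.1364 0.5497 0.0017]
board: x -0.0615 toe 0.0023 h 0.1805 F [ 0.6  1.3 -2.8] turn err [-0.31 -0.49  0.03]
```

Request:
move_arm([
  [0, 0, 0, 0.01, 0.04, -0.01, 0.05],
  [-1, 0, 0, 0.02, 0.085, -0.01, 0.05],
  [-2, 0, 0, 0.03, 0.13, -0.01, 0.05],
  [-3.3, -0.5, 0, 0.04, 0.175, -0.01, 0.05],
  [-3.3, -0.5, 0, 0.05, 0.22, -0.01, 0.05],
  [-3.3, -0.5, 0, 0.06, 0.265, -0.01, 0.05],
  [-3.3, -0.5, 0, 0.075, 0.31, -0.01, 0.05],
  [-3.3, -0.5, 0, 0.09, 0.35, -0.01, 0.05],
  [-3.3, -0.5, 0, 0.1, 0.39, -0.01, 0.05],
  [-3.3, -0.5, 0, 0.1, 0.4, -0.01, 0.05],
])

```text
clock: 13.35
position: [0.5074, -0.0921, 0.214]
ee_rot: [0.999, -0.032, -0.005, 0.002]
ft_force: [-0.7, -0.2, -2.7]
grip_width: 0.695
```

```bash
python3 - <<'E'
from g import *
delta((.5374,-.2356,.20),down(-3.3))
E
```

```text
turn [ 0.3   0.51 -0.34] shift [0.0392 0.1412 0.0144]
```

Request:
move_arm([
  [0, 0, 0, 0.012, 0.045, 0, 0.05],
  [0, 0, 0, 0.025, 0.09, 0, 0.05],
  [0.3, 0.5, -0.3, 0.035, 0.13, 0.01, 0.05],
  [0.3, 0.5, -0.3, 0.039, 0.141, 0.014, 0.05],
  [0.3, 0.5, -0.3, 0.039, 0.141, 0.03, 0.05],
  [0.3, 0.5, -0.3, 0.039, 0.141, 0.06, 0.05],
  [0.3, 0.5, -0.3, 0.039, 0.141, 0.1, 0.05],
  [0.3, 0.5, -0.3, 0.039, 0.141, 0.13, 0.05],
  [0.3, 0.5, -0.3, 0.039, 0.141, 0.14, 0.05],
  [0.3, 0.5, -0.3, 0.039, 0.141, 0.14, 0.05],
])

```text
clock: 14.35
position: [0.5366, -0.2296, 0.0741]
ee_rot: [1.0, -0.026, -0.001, -0.001]
ft_force: [0.7, 0.3, -2.6]
grip_width: 0.697
```

```bash
python3 - <<'E'
from g import *
delta((.5374,-.2356,.0127),down(-3.3))
t=cams.camera("top")[:,:,::-1];a=cv2.resize(t[160:310,80:480],(800,300),interpolation=cv2.INTER_CUBIC)
s=cams.camera("side")[:,:,::-1];b=cv2.resize(s[130:240,270:420],(800,587),interpolation=cv2.INTER_CUBIC)[120:420]
cv2.imwrite("pics/m5.png",np.vstack([a,b]))
E
```

```text
turn [-0.12  0.08  0.34] shift [0.0012 0.0061 0.0613]
```

View pics/m5.png

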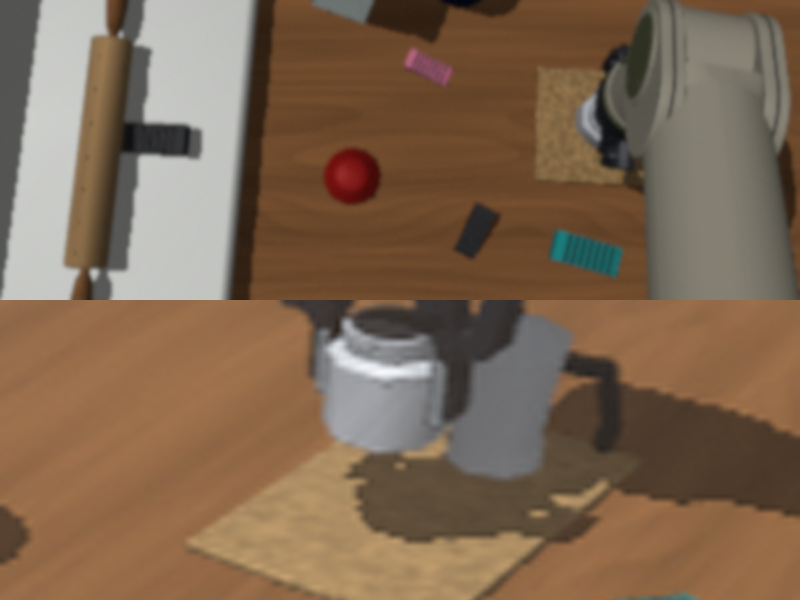

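Request:
move_arm([
  [0, 0, 0, 0, -0.006, 0.01, 0.05],
  [0, 0, 0, 0, -0.006, 0.025, 0.05],
  [0, 0, 0, 0, -0.006, 0.04, 0.05],
  [0, 0, 0, 0, -0.006, 0.05, 0.05],
  [0, 0, 0, 0, -0.006, 0.055, 0.05],
  [0, 0, 0, 0, -0.006, 0.056, 0.05],
  [0, 0, 0, 0, -0.006, 0.056, 0.05],
  [0, 0, 0, 0, -0.006, 0.056, 0.05],
])

```text
clock: 15.25
position: [0.538, -0.2248, 0.0193]
ee_rot: [1.0, -0.026, 0.001, -0.0]
ft_force: [0.3, -0.4, -2.0]
grip_width: 0.693
```

```bash
python3 - <<'E'
from g import *
delta((.5374,-.223,.0127),down(-3.3));o=manip.get_obs();print(o["position"],o["ft_force"])
E
```

```text
turn [-0.02 -0.09  0.29] shift [-0.0007 -0.0018  0.0066]
[ 0.53798207 -0.22478697  0.0193499 ] [ 0.27917979 -0.35426888 -1.95056584]
```

Request:
move_arm([
  [0, 0, 0, 0, 0, 0.002, 0.05],
  [0, 0, 0, 0, 0, 0.004, 0.05],
  [0, 0, 0, 0, 0, 0.005, 0.05],
  [0, 0, 0, 0, 0, 0.006, 0.05],
  [0, 0, 0, 0, 0, 0.006, 0.05],
  [0, 0, 0, 0, 0, 0.006, 0.05],
])

```text
clock: 15.85
position: [0.5376, -0.2247, 0.0129]
ee_rot: [1.0, -0.026, 0.0, -0.0]
ft_force: [-0.2, -0.0, -2.6]
grip_width: 0.698
```

Request:
move_arm([
  [0, 0, 0, 0, 0, 0.001, 0.05],
  [0, 0, 0, 0, 0, 0.001, 0.05],
  [0, 0, 0, 0, 0, 0.001, 0.05],
])

```text
clock: 16.15
position: [0.5377, -0.2247, 0.0124]
ee_rot: [1.0, -0.026, 0.0, -0.0]
ft_force: [-3.8, 1.2, 5.8]
grip_width: 0.692
```

Contact is felt (force z from -2.6 to +5.8 N). Releasing and retreating.

Request:
move_arm([
  [0, 0, 0, 0, 0, 0, 0.06],
  [0, 0, 0, 0, 0, 0, 0.066],
  [0, 0, 0, 0, 0, 0, 0.076],
  [0, 0, 0, 0, 0, 0, 0.076],
  [0, 0, 0, 0, 0, 0, 0.076],
  [0, 0, 0, 0, 0, -0.02, 0.076],
  [0, 0, 0, 0, 0, -0.05, 0.076],
  [0, 0, 0, 0, 0, -0.09, 0.076],
  [0, 0, 0, 0, 0, -0.14, 0.076],
  [0, 0, 0, 0, 0, -0.19, 0.076],
])

```text
clock: 17.15
position: [0.537, -0.2245, 0.2035]
ee_rot: [1.0, -0.026, 0.0, -0.0]
ft_force: [0.9, -0.5, -0.2]
grip_width: 0.888
```

Request:
move_arm([
  [0, 0, 0, -0.02, -0.03, -0.03, 0.076],
  [0, 0, 0, -0.05, -0.06, -0.03, 0.076],
  [0, 0, 0, -0.08, -0.1, -0.03, 0.076],
  [0, 0, 0, -0.08, -0.1, -0.03, 0.076],
  [0, 0, 0, -0.08, -0.1, -0.03, 0.076],
  [0, 0, 0, -0.08, -0.1, -0.03, 0.076],
])

```text
clock: 17.75
position: [0.4631, -0.1215, 0.2319]
ee_rot: [1.0, -0.027, 0.001, -0.0]
ft_force: [0.4, -0.0, -0.3]
grip_width: 0.896
```

```bash
python3 - <<'E'
from g import *
o=manip.get_obs();print(o["position"],o["ft_force"],o["clock"])
t=cams.camera("top")[:,:,::-1];a=cv2.resize(t[100:310,80:480],(800,420),interpolation=cv2.INTER_CUBIC)
s=cams.camera("side")[:,:,::-1];b=s[140:230,290:410]; b=cv2.resize(b,(240,180));c=cv2.resize(s[250:370,90:330],(360,180))
r=np.zeros((180,800,3),np.uint8);r[:,:240]=b;r[:,240:600]=c
cv2.imwrite("pics/m6.png",np.vstack([a,r]))
E
```

```text
[ 0.46306507 -0.12154862  0.23194877] [ 0.40289587 -0.01350788 -0.26262473] 17.75
```

View pics/m6.png

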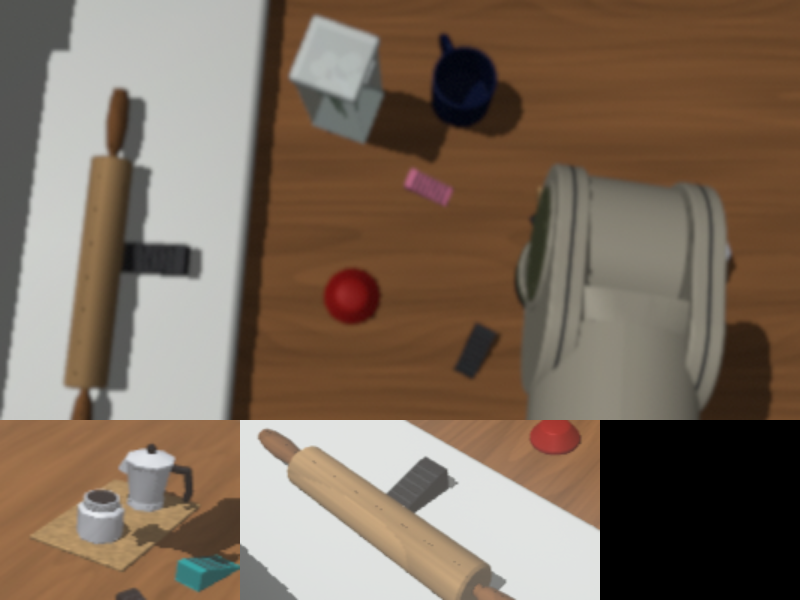

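The side view shows the pot base upright on the mat beside the upper half. The pin lies still against the wedge and the other things haven't moved. Handing in.

```bash
python3 -c "
from workcell import manip
print(manip.hand_in())"
```

```text
the job is handed in; nothing more can be done
None
```

I chocked the pin with the larger dark grey wedge, moved the espresso pot base to the cork mat, and handed the job in after about 18 s of robot time. `hand_in()` gives no verdict, so the result rests on my own checks.

- **Wedge:** it stands on the sill about 82 mm along from where the pot base stood. I let it go with its thin end roughly 16 mm below the pin's centre line, inside the 30 mm allowed. After release, the overhead view matched my predicted positions for the wedge and pot base to within 2 px, with the pin still in place.
- **Pin:** I drew the pot base back slightly and then lifted it. The pin settled against the wedge and looked still in the later pictures. I estimate it rolled about 4 mm; I did not measure that final shift or the wedge contact force.
- **Pot base:** I lowered it until I felt contact, then let go. It stands upright in the last side picture. By the arm's reading it is about 56 mm along the mat from its centre and close to centred across it, within the limits.
- **Bystanders:** the upper half, mug, jar gripper and herb keeper looked unmoved, judged by eye. The arm ended clear of everything.

**One disagreement:** both cameras put the sill's front edge about 8 mm farther from the pin than the description says. I positioned the wedge from the pin itself, and its thin end is within limits by either figure.

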